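Shift the vice and hold the torch on the sawn tube end

ROBOT

A 6-joint arm with a two-finger parallel gripper is mounted at the origin on a cart in front of the work surface, level with it; the furniture and walls round the work are solid. World frame = base frame: x ahead of the robot, y to its left, z up, the work surface at z = 0. Lengths are in m, angles in rad, forces in N, time in s.
With the tool pointing down it reaches from about 0.3 to 0.875 m from the base axis. Payload 6.4 kg.
Tool frame: the origin (TCP) lies between the finger pads; the fingertips stand 25 mm ahead of it and the grasp point (between the pads) lies 6 mm ahead of it; z points along the fingers, y is the line along which they close (so a half turn about z gives the same grasp; the last joint's range is limited). The gripper opens to 85 mm and grips with 20 to 120 N. Pads are 22 mm wide; open, the fingers measure 114 mm over their backs; the gripper's body (76 mm by 85 mm) begins 54 mm behind the grasp point. The pads swing forward as they close: fully open they stand 13 mm farther back than shut.
Start: joints at [-1.479, 0.181, 1.607, -0, 1.354, -0.206], TCP at [0.169, -0.55, 0.256] pointing down, gripper open.
Joint ranges: [-2.99, 2.99], [-0.89, 2.07], [0.3, 2.58], [-1.14, 4.28], [0, 2.63], [-3.12, 3.12]. Speed limits (rad/s): [2.57, 2.57, 3.01, 3.14, 3.14, 3.14].

INTERFACE

Orientations are given as a unit quaternion [w, x, y, z].
In Python, from bench import ctrl gives the robot as it stands.
- The arm moves only by the tool servo_tool, never from a script. Its argument "series" is text: rows parted by semicolons, each of 7 numbers parted by spaces: the gripper command: -1 is fully open, 1 is shut, values between are in proportion, then the shift along the tool's x, y, z in m, then the turn, a rotation vector about the tool's x, y, z in degrees. A call has 1 to 12 rows; each row is the pose to reach, as a shift and turn from the pose commanded when the call began, along the tool's axes at that moment; what a row does not reach only later rows make up. A row lasts 1/12 s, in which the tool goes at most 41.7 mm and 7.16 degrees, less where a joint would pass 70% of its speed; a pose out of reach is approached as far as the arm can. A call with a gripper value outside its range is refused whole. The fingers move at their own pace and stop on an object; the grip force is fixed at half the most. Time passes only in rows, so rows that repeat a pose let the fingers close. It gives the time, the measured TCP pose, the force, the opening and the grip force at its end, in the units of the state.
- ctrl.get_obs(): the state, without advancing time (a new reading comes with each control period).
- ctrl.camera(name): name is "scene" or "top"; returns a dict with "img" (480x640x3 uint8, red, green, blue), "z_map" (480x640 float32, m along the optical axis (not along the pixel's ray), 0 where there is no reading), "fovy" (degrees; the focal length in pixels is half the picture's height over the tangent of half this angle, whatever the lens; pixels are square), "cx", "cy" (the principal point, pixels), "k1" (the pictures are not rectified: a ray, as slopes to the right and down, at radius r is drawn at 1 + k1 r^2 times it, then the intrinsics apply), "extrinsics" (4x4, takes a point from camera to world coordinates). Camera axes: x right, y down, z forward; pixel columns grow to the right and rows downward; lengths in m; the calibration is good to about 2 mm. A picture is of the moment at which its call begins.
- ctrl.hand_in(): hands the job in; it is judged then, once.
The state is a dict: "time_s": time; "q": joint angles; "dq": joint speeds; "joint_efforts": joint torques, N m; "eef_pos": TCP position; "eef_rot": TCP orientation; "wrist_force": force on the tool from outside, world axes, zero at the start; "torque": the same for the moment, N m; "opening": opening from 0.0 (shut) to 1.0 (fully open); "grasp_force": force on a finger pad.
Only numpy, scipy, OpenCV 4.12 (cv2) and the standard library are available. Lean on these libraries where they do the work, as an engineer would, in place of code of your own. Each camera call takes 0.05 s, during which the arm holds its last target. There are 200 camera calls.

TASK

I want to check the sawn tube end for burrs: slide the small machine vice that holds it, flat on the bench and never lifted, out of its taped place into the empty taped place beside it, so that it stands square inside the four tape corners, and let go of it. Then draw the torch up out of its stand, turn it from upright to a slant of about 45 degrees, lens downwards, and finish while holding it still in the air, the lens about 10 cm from the open upper end of the tube and pointing straight at that opening from any side you like. The torch must not touch the vice or the tube, and the other things on the benches stay where they are.

Things in the scene. Friction and masses are not known exactly. Their poses are not given: they have to be found in the camera images.
- vice: Small black machine vice, 52 (x) x 154 (y) x 43 mm, about 0.85 kg with its tube, loose on the bench. Origin: centre of its underside. +y points to the fixed jaw (at the start roughly away from the robot), -y to the handle. Grasp it across x at y = -16..14 mm: base x = -27..25, z = 0..12 mm; tight jaw block x = -26..24, z = 17..43 mm. Its jaw and handle do not move.
- tube_end (a point): Centre of the open upper end of the steel square tube (29 x 29 mm outside, 2 mm wall) clamped upright in the vice: 60 mm above the bench, at x = -1, y = 28.5 mm in the vice's frame. The tube stands 17 mm out of the jaws and moves with the vice.
- place_a: The taped place in which the vice stands at the start: four flat L-shaped corners of blue masking tape on the bench, their inner edges forming a rectangle 62 mm (x) by 162 mm (y). Origin: its centre, on the bench; the vice's length lies along its y.
- place_b: The empty taped place beside it, the same four tape corners; the vice has to stand with its origin over this origin and its length along this y (either way round).
- torch: Aluminium hand torch, 152 mm long, 0.14 kg, standing lens-down in its stand. Origin: centre of the lens rim, the lowest point at the start; +z runs up the axis to the tail switch, so it shines along -z. Head 35 mm in diameter to z = 34 mm, then a barrel 26 mm in diameter up to z = 149 mm (rubber sleeve z = 60..122): grasp the barrel at z = 90..125 mm. Mass centre near z = 65 mm.
- torch_stand: Black torch stand fixed to the left-hand bench: round base 90 mm in diameter with an upright cup, 47 mm outside diameter, 58 mm high, bore 37 to 39 mm, inner floor 12 mm above the bench. Origin: centre of its underside. The torch stands loosely in it and comes out straight up; the lens is clear of the cup after 46 mm.
- wood_block: Brown wooden packing block lying flat, 40 x 60 x 20 mm, bystander on the far part of the right-hand bench; origin at the centre of its underside.
- kraft_tray: Small open kraft tray, 66 x 130 x 42 mm, with two black end caps in it, bystander on the far part of the right-hand bench; origin at the centre of its underside.
- blue_tape: Roll of blue tape lying flat, 84 mm in diameter, 19 mm high, bystander on the left-hand bench; origin at the centre of its underside.
There are look-alikes about, which are no part of the job. Of the things shaped like the torch, the aluminium one is meant.

How it is judged:
By the outcome, as a careful person would: the job done as asked, in the order asked, and still so for the second after the job is handed in, while the arm keeps its last pose, push and grip.
It also fails if it takes over 67 s, if anything falls off the work surface, if the arm or the gripper's body presses on something with over 40 N, if the wrist force passes 120 N, or if a joint passes its speed limit or range.

## Working session

There is one attempt and no reset: what is moved stays moved. The work goes in short steps, Python scripts to look and compute and a tool call to move; the robot and the scene stay as the last step left them, time stands still between calls to the robot, and variables do not carry over. Pictures are saved under pics/ and viewed, at most 10 in all, crops included, and the job is handed in when it is done.

Besides the shell and the picture viewer there is one more tool, called after "Request:" as name(argument=value, ...), one argument or row to a line, values as JSON. servo_tool: Moves the arm, as the interface text tells. Its arguments: {"type":"object","properties":{"series":{"type":"string"}},"required":["series"]}

```bash
mkdir -p pics; ls; cat > h.py <<'E'
import numpy as np, cv2
from bench import ctrl
def cam(n):
    d=ctrl.camera(n); d['f']=240/np.tan(np.radians(d['fovy'])/2); d['E']=np.array(d['extrinsics']); return d
def K(d): return np.array([[d['f'],0,d['cx']],[0,d['f'],d['cy']],[0,0,1.]])
def ray(d,px):
    px=np.atleast_2d(np.array(px,float)); s=(px-[d['cx'],d['cy']])/d['f']
    u=s.copy()
    for _ in range(20): u=s/(1+d['k1']*(u**2).sum(1,keepdims=True))
    return np.c_[u,np.ones(len(u))]
def onz(d,px,z):
    r=ray(d,px)@d['E'][:3,:3].T; o=d['E'][:3,3]; return o+r*((z-o[2])/r[:,2:])
def pts(d):
    v,u=np.mgrid[0:480,0:640]; r=ray(d,np.c_[u.ravel(),v.ravel()])*d['z_map'].reshape(-1,1)
    return (r@d['E'][:3,:3].T+d['E'][:3,3]).reshape(480,640,3)
def proj(d,P):
    P=np.atleast_2d(P); c=(P-d['E'][:3,3])@d['E'][:3,:3]; u=c[:,:2]/c[:,2:]; u=u*(1+d['k1']*(u**2).sum(1,keepdims=True)); return u*d['f']+[d['cx'],d['cy']]
def save(d,n): cv2.imwrite('pics/'+n+'.png',d['img'][...,::-1])
E
python3 - <<'E'
from h import *
for n in('scene','top'):
    d=cam(n); save(d,n); print(n,d['f'],d['cx'],d['cy'],d['k1'],d['E'].round(3).tolist())
o=ctrl.get_obs(); print(o)
E
```

```text
pics
scene 500.6426312346072 314.47878203441843 235.98439981484907 0.03618630794868737 [[-0.62, -0.371, 0.692, -0.487], [-0.785, 0.271, -0.558, 0.927], [0.019, -0.888, -0.459, 0.782], [0.0, 0.0, 0.0, 1.0]]
top 609.5379756674615 320.4763355621621 233.85785245837914 -0.16987329668734957 [[-0.008, -0.995, 0.101, 0.425], [-1.0, 0.007, -0.013, 0.075], [0.013, -0.101, -0.995, 1.961], [0.0, 0.0, 0.0, 1.0]]
{'time_s': 0.1, 'q': array([-1.47929144e+00,  1.81484178e-01,  1.60790364e+00, -7.27973092e-06,
        1.35379879e+00, -2.06310948e-01]), 'dq': array([ 0.00088761, -0.00069658, -0.00272805,  0.00078818,  0.00034915,
        0.00130176]), 'joint_efforts': array([-3.25734106e-05, -4.45880878e+01, -3.52240813e+01, -2.60608840e-04,
        4.16281502e-03, -1.92200321e-05]), 'eef_pos': array([ 0.16868997, -0.54922119,  0.25546652]), 'eef_rot': array([-7.95865444e-04,  9.88933256e-01,  1.48358954e-01,  4.21755925e-05]), 'wrist_force': array([-0.13345172, -0.0897721 ,  0.07815013]), 'torque': array([-0.03309033,  0.02612441, -0.01392517]), 'grasp_force': 0.0, 'opening': 0.9989374689553172}
```

View pics/scene.png

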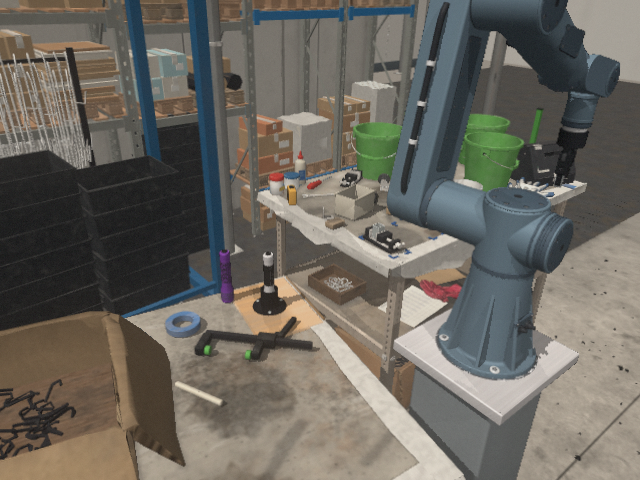

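View pics/top.png

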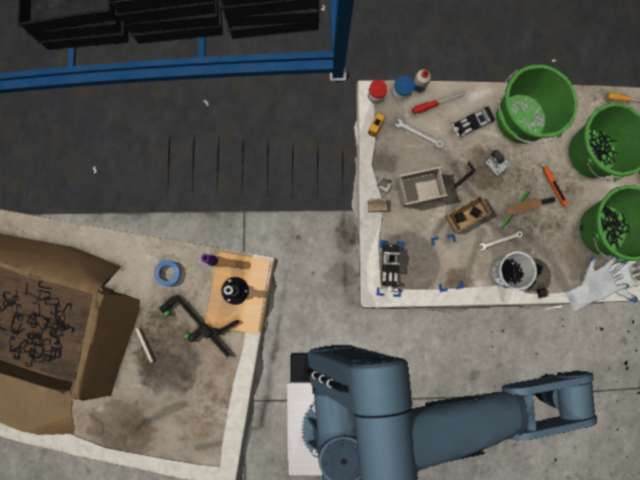

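The scene view shows a purple torch-like object at (226,275), a torch in the black stand at (267,280), and a roll of tape at (183,323). The top view shows the vice at (391,265) with tape corners around it. The empty place is at about (447,265), and the stand is at (235,290). I'll enlarge these before measuring.

```bash
python3 - <<'E'
from h import *
d=cam('top');s=cam('scene')
def crop(d,x,y,w,h,W,H): return cv2.resize(d['img'][y:y+h,x:x+w,::-1],(W,H),interpolation=cv2.INTER_CUBIC)
a=crop(d,370,225,110,80,800,582//1) [:,:]
a=cv2.resize(a,(480,350)); b=crop(d,190,240,80,88,320,350)
c=crop(s,205,235,100,90,278,250); e=crop(s,345,205,130,60,520,250)
cv2.imwrite('pics/z.png',np.vstack([np.hstack([a,b]),np.hstack([c,e,np.zeros((250,2,3),np.uint8)])]))
# blue tape blobs
hsv=cv2.cvtColor(d['img'],cv2.COLOR_RGB2HSV); m=cv2.inRange(hsv,(100,90,50),(125,255,255))
m[:, :365]=0;m[:,480:]=0;m[:220]=0;m[300:]=0
n,l,st,c=cv2.connectedComponentsWithStats(m)
for i in range(1,n):
    if st[i,4]>4: print(st[i],onz(d,c[i],0)[0].round(3))
P=pts(d)
for nm,(x0,x1,y0,y1) in dict(vice=(375,408,238,295),st=(215,255,270,306)).items():
    Q=P[y0:y1,x0:x1].reshape(-1,3); 
    for lo,hi in((.015,.03),(.03,.05),(.05,.07),(.1,.15),(.15,.2)):
        q=Q[(Q[:,2]>lo)&(Q[:,2]<hi)]
        if len(q): print(nm,lo,len(q),q.mean(0).round(3),q.min(0).round(3),q.max(0).round(3))
E
```

```text
[447 235   8   7  25] [ 0.612 -0.38   0.   ]
[431 237   7   8  27] [ 0.603 -0.32   0.   ]
[380 240   8   8  34] [ 0.594 -0.152  0.   ]
[397 241   8   8  33] [ 0.59  -0.213  0.   ]
[456 281   7   8  27] [ 0.454 -0.404  0.   ]
[439 285   8   6  24] [ 0.445 -0.343  0.   ]
[377 288   7   7  19] [ 0.435 -0.137  0.   ]
[394 290   7   6  17] [ 0.431 -0.201  0.   ]
vice 0.015 152 [ 0.501 -0.169  0.021] [ 0.438 -0.2    0.015] [ 0.588 -0.147  0.03 ]
vice 0.03 363 [ 0.52  -0.174  0.04 ] [ 0.438 -0.201  0.03 ] [ 0.581 -0.148  0.05 ]
vice 0.05 34 [ 0.539 -0.174  0.056] [ 0.503 -0.188  0.05 ] [ 0.567 -0.154  0.069]
st 0.015 35 [0.448 0.316 0.019] [0.403 0.268 0.015] [0.48  0.367 0.03 ]
st 0.03 33 [0.444 0.317 0.044] [0.426 0.303 0.031] [0.463 0.343 0.05 ]
st 0.05 62 [0.444 0.318 0.057] [0.423 0.304 0.05 ] [0.466 0.339 0.067]
st 0.1 21 [0.443 0.316 0.123] [0.432 0.313 0.101] [0.456 0.323 0.15 ]
st 0.15 61 [0.444 0.325 0.16 ] [0.432 0.313 0.15 ] [0.458 0.337 0.17 ]
```

View pics/z.png

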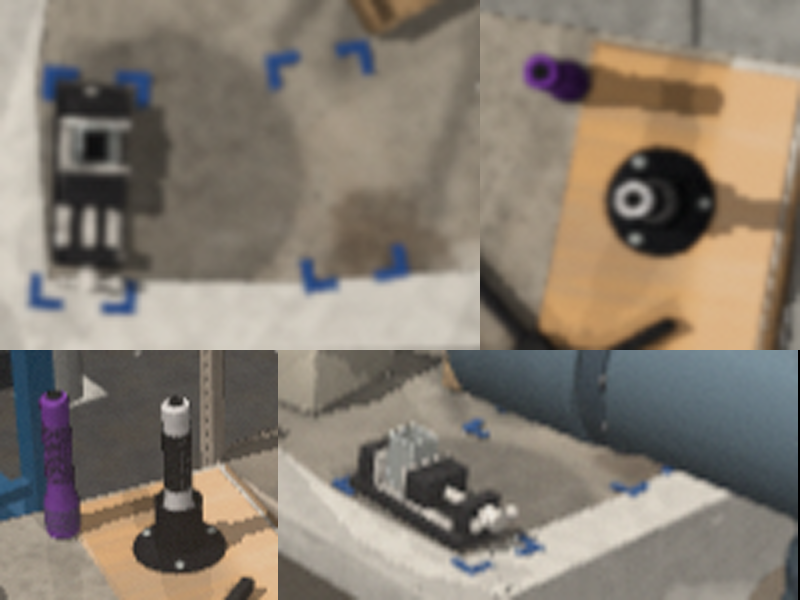

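The silver (aluminium) torch standing in the black stand at top (231,290) / scene (267,280) is the one meant. The purple one at top (208,260) / scene (226,275), standing directly on the bench, is the look-alike. The vice is in the left taped place, with its tube at crop (95,145). The empty place is bounded by the four corners to its right.

```bash
cat >> h.py <<'E'
from scipy.spatial.transform import Rotation as R
def step(pos,Rm):
    o=ctrl.get_obs(); q=o['eef_rot']; C=R.from_quat(q[[1,2,3,0]]); p=o['eef_pos']
    print('shift',(C.inv().apply(np.array(pos)-p)).round(4),'turn',np.degrees((C.inv()*R.from_matrix(Rm)).as_rotvec()).round(2))
def down(a): # tool x at world angle a deg, pointing down
    a=np.radians(a); return np.array([[np.cos(a),np.sin(a),0],[np.sin(a),-np.cos(a),0],[0,0,-1.]])
E
python3 - <<'E'
from h import *
for n in('top','scene'):
    d=cam(n);P=pts(d);g=d['img'].astype(int)
    M=(P[...,0]>.4)&(P[...,0]<.62)&(P[...,1]>-.225)&(P[...,1]<-.12)
    print(n,'bench z',np.median(P[...,2][M&(abs(P[...,2])<.01)]).round(4))
    for lo,hi in((.007,.09),(.025,.05),(.052,.075)):
        m=(M&(P[...,2]>lo)&(P[...,2]<hi)).astype(np.uint8)
        k,l,st,c=cv2.connectedComponentsWithStats(m); i=1+st[1:,4].argmax(); Q=P[l==i]
        (cx,cy),sz,a=cv2.minAreaRect(Q[:,:2].astype(np.float32)*1000); print(lo,st[i,4],np.round([cx,cy,*sz,a],1),Q.mean(0).round(4))
    # dark mask at base
    v=g.max(2); m=(M&(v<75)).astype(np.uint8); k,l,st,c=cv2.connectedComponentsWithStats(m); print([ (st[i].tolist()) for i in range(1,k) if st[i,4]>20])
    # tube tip pixels
    tz=(M&(P[...,2]>.054)&(P[...,2]<.07)); print('tube px',np.argwhere(tz).mean(0)[::-1], P[tz].mean(0))
    # torch tail
    t=(abs(P[...,0]-.445)<.06)&(abs(P[...,1]-.32)<.05)
    for lo,hi in((.08,.10),(.10,.12),(.12,.14),(.14,.155),(.155,.18)):
        q=P[t&(P[...,2]>lo)&(P[...,2]<hi)]
        if len(q):print('torch',lo,len(q),np.median(q,0).round(4),np.ptp(q[:,:2],axis=0).round(3))
    t=t&(P[...,2]>.045)&(P[...,2]<.066)&(g.max(2)<70);q=P[t]
    print('cup',len(q),((q.min(0)+q.max(0))/2).round(4),np.ptp(q,axis=0))
# top: tail circle by bright ring
d=cam('top'); m=(d['img'].min(2)>140).astype(np.uint8); m[:275]=0;m[305:]=0;m[:,:220]=0;m[:,250:]=0
k,l,st,c=cv2.connectedComponentsWithStats(m); print([(st[i].tolist(),onz(d,c[i],.161)[0].round(4)) for i in range(1,k)])
E
```

```text
top bench z -0.0017
0.007 706 [ 515.2 -175.7   56.3  155.4   88.7] [ 0.5162 -0.1726  0.0303]
0.025 398 [ 509.4 -173.9   50.7  144.    87.3] [ 0.5156 -0.1731  0.0385]
0.052 14 [ 556.3 -175.    11.2   33.6   25.9] [ 0.5545 -0.1729  0.0574]
[[382, 242, 24, 46, 542], [389, 255, 6, 7, 40]]
tube px [391.73913043 256.52173913] [ 0.54536942 -0.17415179  0.05917883]
torch 0.08 9 [0.444  0.3154 0.0872] [0.025 0.01 ]
torch 0.1 8 [0.4438 0.3158 0.1097] [0.024 0.01 ]
torch 0.12 9 [0.4406 0.316  0.1302] [0.024 0.01 ]
torch 0.14 10 [0.4435 0.323  0.1537] [0.021 0.025]
torch 0.155 53 [0.4434 0.3244 0.1609] [0.026 0.023]
cup 74 [0.4444 0.3217 0.0554] [0.04375248 0.03470313 0.0206862 ]
scene bench z -0.0032
0.007 593 [ 511.2 -172.1   59.6  158.1   86.1] [ 0.5113 -0.1624  0.0304]
0.025 324 [ 507.7 -172.7  150.    57.5    0.6] [ 0.5061 -0.1645  0.0357]
0.052 40 [ 541.7 -173.    35.2   34.     4.9] [ 0.5429 -0.1727  0.0561]
[[363, 227, 37, 26, 342]]
tube px [378.34375 225.0625 ] [ 0.54170339 -0.17258391  0.05703455]
torch 0.08 68 [0.4337 0.3333 0.0899] [0.019 0.025]
torch 0.1 69 [0.4341 0.3336 0.1101] [0.028 0.024]
torch 0.12 80 [0.4357 0.333  0.1296] [0.023 0.027]
torch 0.14 53 [0.4351 0.3327 0.1479] [0.021 0.025]
torch 0.155 55 [0.4407 0.3286 0.1595] [0.028 0.024]
cup 90 [0.441  0.3285 0.0516] [0.04904965 0.0445585  0.01292481]
[([224, 286, 8, 8, 32], array([0.4443, 0.3255, 0.161 ]))]
```

```bash
python3 -c "
from h import *
step([.512,-.172,.15],down(-4))"
```

```text
shift [ 0.4389 -0.2602  0.1062] turn [-2.000e-02 -0.000e+00  2.106e+01]
```

Request:
servo_tool(
  series="-1 .036 -.021 .004 0 0 2; -1 .073 -.043 .01 0 0 5; -1 .11 -.065 .02 0 0 8; -1 .146 -.087 .03 0 0 11; -1 .183 -.108 .04 0 0 14; -1 .219 -.13 .05 0 0 16; -1 .256 -.152 .06 0 0 18; -1 .293 -.173 .07 0 0 21; -1 .329 -.195 .08 0 0 21; -1 .366 -.217 .09 0 0 21; -1 .403 -.239 .1 0 0 21; -1 .439 -.26 .106 0 0 21",
)

```text
time_s: 1.35
eef_pos: [0.4986, -0.1862, 0.1534]
eef_rot: [-0.0, 0.999, -0.034, -0.0]
wrist_force: [-0.1, -1.4, 0.5]
opening: 0.999
grasp_force: 0.0
```

```bash
python3 -c "
from h import *
step([.512,-.172,.038],down(-4))
d=cam('top');s=cam('scene')
a=cv2.resize(d['img'][225:305,360:490,::-1],(650,400),interpolation=2)
cv2.imwrite('pics/v2.png',a)
print(ctrl.get_obs()['eef_pos'])"
```

```text
shift [ 0.0124 -0.015   0.1154] turn [-0.    0.01  0.06]
[ 0.49990909 -0.18305561  0.15276602]
```

Request:
servo_tool(
  series="-1 0 0 0 0 0 0; -1 0 0 0 0 0 0; -1 0 0 .02 0 0 0; -1 0 0 .04 0 0 0; -1 0 0 .055 0 0 0; -1 0 0 .055 0 0 0; -1 0 0 .055 0 0 0; -1 0 0 .055 0 0 0",
)

```text
time_s: 2.12
eef_pos: [0.4979, -0.1894, 0.1001]
eef_rot: [0.0, 0.999, -0.035, 0.001]
wrist_force: [0.1, -0.1, -0.4]
opening: 1.002
grasp_force: 0.0
```

```bash
python3 -c "
from h import *
step([.512,-.172,.038],down(-4))
d=cam('top');s=cam('scene')
a=cv2.resize(d['img'][225:305,370:470,::-1],(500,400),interpolation=2)
b=cv2.resize(s['img'][190:260,340:410,::-1],(300,400),interpolation=2)[:, :300]
cv2.imwrite('pics/v2.png',np.hstack([a,b]))
"
```

```text
shift [ 0.0128 -0.0184  0.0621] turn [ 0.05 -0.08 -0.04]
```

View pics/v2.png

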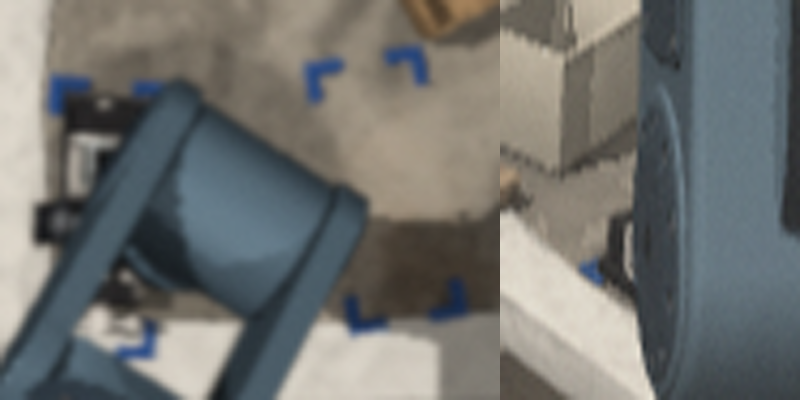

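The view shows the left finger at crop (55,220), beside the vice. The arm hides the rest. The commanded pose fell short by (13, -18) mm, so I'll correct that before descending.

Request:
servo_tool(
  series="-1 .006 -.009 0 0 0 0; -1 .013 -.018 0 0 0 0; -1 .013 -.018 0 0 0 0; -1 .013 -.018 .015 0 0 0; -1 .013 -.018 .03 0 0 0; -1 .013 -.018 .045 0 0 0; -1 .013 -.018 .055 0 0 0; -1 .013 -.018 .062 0 0 0; -1 .013 -.018 .062 0 0 0; -1 .013 -.018 .062 0 0 0",
)

```text
time_s: 3.05
eef_pos: [0.512, -0.1708, 0.037]
eef_rot: [-0.0, 0.999, -0.034, -0.0]
wrist_force: [0.1, 0.3, 0.4]
opening: 1.003
grasp_force: 0.0
```

```bash
python3 -c "
from h import *
step([.512,-.172,.038],down(-4))"
```

```text
shift [ 0.0001  0.0012 -0.001 ] turn [-0.01  0.02  0.08]
```

Request:
servo_tool(
  series="0 0 0 0 0 0 0; .5 0 0 0 0 0 0; 1 0 0 0 0 0 0; 1 0 0 0 0 0 0; 1 0 0 0 0 0 0; 1 0 0 0 0 0 0; 1 0 0 0 0 0 0; 1 0 0 0 0 0 0",
)

```text
time_s: 3.72
eef_pos: [0.5128, -0.1719, 0.0383]
eef_rot: [0.001, 0.999, -0.034, 0.001]
wrist_force: [-1.0, -2.0, 5.4]
opening: 0.578
grasp_force: 64.5
```

```bash
python3 - <<'E'
from h import *
o=ctrl.get_obs(); print(o['opening'],o['eef_pos'],o['wrist_force'],o['torque'])
# place B corners again, refined with scene too
for n in('top','scene'):
    d=cam(n); hsv=cv2.cvtColor(d['img'],cv2.COLOR_RGB2HSV); m=cv2.inRange(hsv,(100,90,50),(125,255,255))
    k,l,st,c=cv2.connectedComponentsWithStats(m)
    for i in range(1,k):
        w=onz(d,c[i],0)[0]
        if 4<st[i,4]<80 and .4<w[0]<.66 and -.44<w[1]<-.1: print(n,st[i,4],w.round(4))
E
```

```text
0.5784380415716397 [ 0.51283128 -0.17191753  0.03827377] [-1.03108397 -2.01245133  5.38334273] [-0.20240723  0.14335299  0.13939504]
top 25 [ 0.6116 -0.3802  0.    ]
top 27 [ 0.6031 -0.3196  0.    ]
top 38 [ 0.5935 -0.1526  0.    ]
top 13 [ 0.5933 -0.215   0.    ]
top 29 [ 0.454 -0.404  0.   ]
top 25 [ 0.4442 -0.3433  0.    ]
top 7 [ 0.4338 -0.2053  0.    ]
scene 10 [ 0.5917 -0.1449  0.    ]
```

```bash
python3 -c "
from h import *
step([.527,-.361,.0375],down(8.5))"
```

```text
shift [0.0271 0.1876 0.0011] turn [  0.11  -0.11 -12.44]
```

Request:
servo_tool(
  series="1 .001 .004 0 0 0 0; 1 .002 .012 0 0 0 -1; 1 .004 .022 0 0 0 -2; 1 .006 .034 0 0 0 -3; 1 .008 .046 0 0 0 -4; 1 .01 .058 0 0 0 -5; 1 .012 .07 0 0 0 -6; 1 .014 .082 0 0 0 -7; 1 .015 .092 0 0 0 -8; 1 .016 .098 0 0 0 -9; 1 .016 .1 0 0 0 -9; 1 .016 .1 0 0 0 -9",
)

```text
time_s: 4.82
eef_pos: [0.5219, -0.271, 0.0383]
eef_rot: [-0.001, 0.999, 0.044, 0.001]
wrist_force: [-0.5, 6.6, 9.7]
opening: 0.572
grasp_force: 65.0
```

```bash
python3 -c "
from h import *
step([.527,-.361,.0375],down(8.5)); print(ctrl.get_obs()['wrist_force'])"
```

```text
shift [-0.0028  0.0901  0.0007] turn [-0.08 -0.08 -3.43]
[-0.5035966   6.57603946  9.72277031]
```

Request:
servo_tool(
  series="1 0 .004 0 0 0 0; 1 -.001 .012 0 0 0 -.5; 1 -.001 .022 0 0 0 -1; 1 -.001 .034 0 0 0 -1.5; 1 -.002 .046 0 0 0 -2; 1 -.002 .058 0 0 0 -2.5; 1 -.003 .07 0 0 0 -3; 1 -.003 .08 0 0 0 -3.4; 1 -.003 .087 0 0 0 -3.4; 1 -.003 .09 0 0 0 -3.4; 1 -.003 .09 0 0 0 -3.4; 1 -.003 .09 0 0 0 -3.4",
)

```text
time_s: 5.82
eef_pos: [0.5267, -0.3609, 0.0383]
eef_rot: [-0.001, 0.997, 0.074, 0.001]
wrist_force: [-0.7, 6.4, 9.0]
opening: 0.575
grasp_force: 65.0
```

```bash
python3 - <<'E'
from h import *
step([.527,-.361,.0375],down(8.5)); print(ctrl.get_obs()['wrist_force'])
d=cam('top');s=cam('scene')
a=cv2.resize(d['img'][225:305,395:495,::-1],(500,400),interpolation=2)
b=cv2.resize(s['img'][190:270,380:440,::-1],(300,400),interpolation=2)
cv2.imwrite('pics/v3.png',np.hstack([a,b]))
E
```

```text
shift [0.0002 0.0001 0.0008] turn [-0.06 -0.07 -0.03]
[-0.6675829   6.435562    8.98703161]
```

View pics/v3.png

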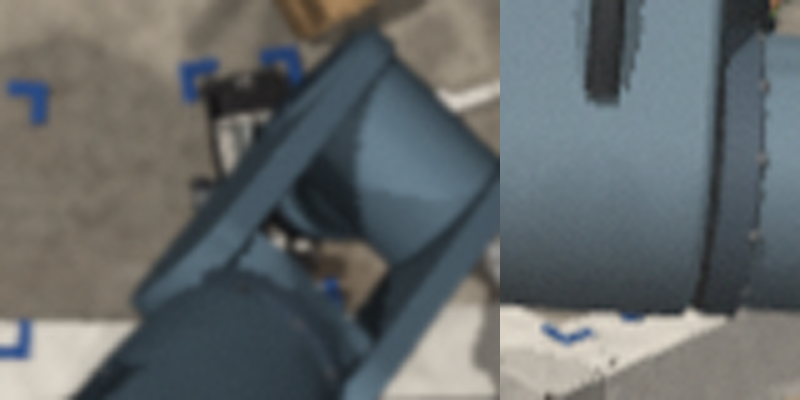

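The vice now stands between the tape corners of place B, with the far corners at crop (195,80) and (285,65). I'll release it, rise and swing towards the torch, which clears the view for checking.

Request:
servo_tool(
  series="0 0 0 0 0 0 0; -1 0 0 0 0 0 0; -1 0 0 0 0 0 0; -1 0 0 0 0 0 0; -1 0 0 0 0 0 0; -1 0 0 0 0 0 0; -1 0 0 -.03 0 0 0; -1 0 0 -.07 0 0 0; -1 0 0 -.11 0 0 0; -1 0 0 -.15 0 0 0; -1 0 0 -.19 0 0 0; -1 0 0 -.23 0 0 0",
)

```text
time_s: 6.92
eef_pos: [0.5256, -0.3615, 0.2689]
eef_rot: [-0.0, 0.997, 0.074, -0.0]
wrist_force: [0.2, 0.2, 0.0]
opening: 1.003
grasp_force: 0.0
```

```bash
python3 -c "
from h import *
step([.443,.327,.28],down(23.8)); print(ctrl.get_obs()['q'])"
```

```text
shift [ 0.0195 -0.6932 -0.011 ] turn [ -0.     0.   -15.35]
[-7.88224072e-01  3.09053228e-01  1.42507459e+00 -2.65473396e-05
  1.40757643e+00  6.35027851e-01]
```

Request:
servo_tool(
  series="-1 .001 -.02 -.005 0 0 0; -1 .002 -.055 -.01 0 0 -1; -1 .003 -.09 -.01 0 0 -2; -1 .004 -.125 -.01 0 0 -3; -1 .005 -.16 -.01 0 0 -4; -1 .006 -.195 -.01 0 0 -5; -1 .007 -.23 -.01 0 0 -6; -1 .008 -.265 -.01 0 0 -7; -1 .009 -.3 -.01 0 0 -8; -1 .01 -.335 -.01 0 0 -9; -1 .011 -.365 -.01 0 0 -10; -1 .011 -.365 -.01 0 0 -10",
)

```text
time_s: 7.92
eef_pos: [0.4821, 0.0054, 0.277]
eef_rot: [-0.001, 0.987, 0.163, 0.0]
wrist_force: [-0.2, 0.9, -0.2]
opening: 0.999
grasp_force: 0.0
```

```bash
python3 - <<'E'
from h import *
step([.443,.327,.28],down(23.8))
for n in('top','scene'):
    d=cam(n);P=pts(d); hsv=cv2.cvtColor(d['img'],cv2.COLOR_RGB2HSV); m=cv2.inRange(hsv,(100,90,50),(125,255,255))
    k,l,st,c=cv2.connectedComponentsWithStats(m)
    for i in range(1,k):
        w=onz(d,c[i],0)[0]
        if 4<st[i,4]<80 and .4<w[0]<.66 and -.44<w[1]<-.28: print(n,st[i,4],w.round(4))
    M=(abs(P[...,0]-.53)<.1)&(abs(P[...,1]+.36)<.055)
    for lo,hi in((.007,.09),(.025,.05),(.052,.075)):
        mm=(M&(P[...,2]>lo)&(P[...,2]<hi)).astype(np.uint8)
        k,l,st,c=cv2.connectedComponentsWithStats(mm)
        if k<2: continue
        i=1+st[1:,4].argmax(); Q=P[l==i]
        (cx,cy),sz,a=cv2.minAreaRect(Q[:,:2].astype(np.float32)*1000); print(lo,st[i,4],np.round([cx,cy,*sz,a],1))
    if n=='top': cv2.imwrite('pics/v4.png',cv2.resize(d['img'][228:298,415:485,::-1],(580,580),interpolation=2)); np.savez('t.npz',img=d['img'])
E
```

```text
shift [ 0.0664 -0.3171 -0.0023] turn [-0.11 -0.03 -5.04]
top 30 [ 0.6105 -0.3802  0.    ]
top 28 [ 0.6031 -0.3199  0.    ]
top 27 [ 0.4534 -0.404   0.    ]
top 25 [ 0.4442 -0.3433  0.    ]
0.007 662 [ 537.7 -358.2  139.    55.5   10.1]
0.025 366 [ 532.5 -359.1  126.8   52.7    8.2]
0.052 19 [ 552.4 -345.8   33.5   14.4   33.6]
```

View pics/v4.png

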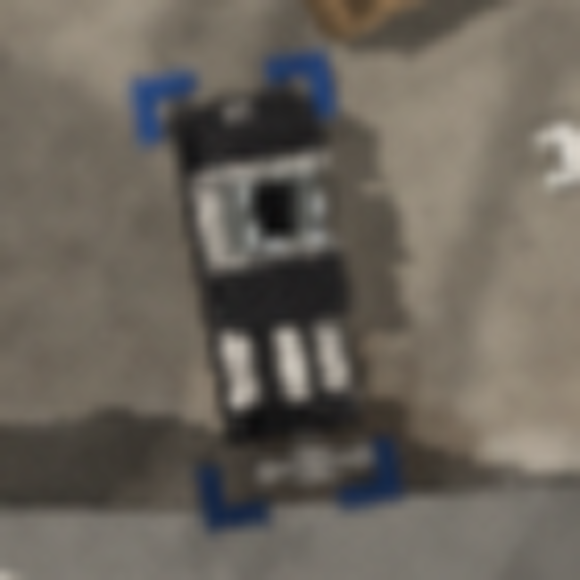

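The vice stands inside the four corners with its left side parallel to the tape line. It may sit slightly towards the near end, with the handle at (315,470) and the tape line at about row 485. I'll check with the tube opening and the jaw edges.

```bash
python3 - <<'E'
from h import *
d=cam('top'); B=np.array([.528,-.3618,0]);a=np.radians(8.5)
V=np.array([[np.sin(a),np.cos(a),0],[-np.cos(a),np.sin(a),0],[0,0,1.]]) # columns: x=(sin,-cos), y=(cos,sin)
V=np.array([[np.sin(a),np.cos(a),0],[-np.cos(a),np.sin(a),0],[0,0,1]])
f=lambda px: ((px-0)/8.2857-.5+.5/8.2857+[415,228])
# zoomed-crop pixel -> vice-frame coords at height z, relative to place B
def loc(x,y,z): return ((onz(d,f(np.array([x,y],float)),z)[0]-B)@V*1000).round(1)
print('tube',loc(275,208,.06),'expect -1,28.5')
for n,p in dict(farL=(162,103),farR=(305,84),nearL=(222,500),nearR=(378,475)).items(): print(n,loc(*p,0))
print('base left',loc(201,282,.006),'expect -27')
print('jawblock near edge/left', loc(215,320,.043),'fixed jaw far edge',loc(250,100,.012),loc(250,100,.043))
# automatic: dark hole of tube, subpixel
g=cv2.cvtColor(d['img'],cv2.COLOR_RGB2GRAY)
m=(g<45).astype(np.uint8); m[:248]=0;m[259:]=0;m[:,:443]=0;m[:,455:]=0
k,l,st,c=cv2.connectedComponentsWithStats(m)
for i in range(1,k): print(st[i],c[i],((onz(d,c[i],.06)[0]-B)@V*1000).round(1))
# same for bright blob overall
def corners(z,pts): return proj(d,(np.array([[x,y,z*1000] for x,y in pts])/1000)@V.T+B)
o=(corners(0,[(-27,77),(25,77),(25,-77),(-27,-77)])); print(o.round(1))
print('tube expected px',corners(.06,[(-1,28.5)]),'jaw top rect',corners(.043,[(-26,14),(24,14),(24,-16),(-26,-16)]).round(1))
im=cv2.resize(d['img'][228:298,415:485,::-1],(580,580),interpolation=2)
z=lambda p:np.int32(((p-[415,228]+.5)*8.2857-.5).round())
for zz,q,col in((0,[(-27,77),(25,77),(25,-77),(-27,-77)],(0,255,0)),(0,[(-31,81),(31,81),(31,-81),(-31,-81)],(0,255,255)),(.043,[(-26,14),(24,14),(24,-16),(-26,-16)],(0,0,255)),(.06,[(-15.5,43),(13.5,43),(13.5,14),(-15.5,14)],(255,0,255))):
    cv2.polylines(im,[z(corners(zz,q))],True,col,1)
cv2.imwrite('pics/v5.png',im)
E
```

```text
tube [-5.  28.9 60. ] expect -1,28.5
farL [-28.4  78.8   0. ]
farR [29.5 77.3  0. ]
nearL [-31.6 -78.5   0. ]
nearR [ 31.5 -78.9   0. ]
base left [-26.6   6.8   6. ] expect -27
jawblock near edge/left [-31.6  -9.3  43. ] fixed jaw far edge [ 3.8 73.8 12. ] [-3.4 72.1 43. ]
[446 250   4   6  22] [447.63636364 252.5       ] [-5.3 29.4 60. ]
[[434.6 240.5]
 [450.1 238. ]
 [458.2 284.6]
 [442.7 287.2]]
tube expected px [[448.98915503 252.58037229]] jaw top rect [[441.  258.7]
 [456.2 256.2]
 [457.8 265.5]
 [442.6 268. ]]
```

View pics/v5.png

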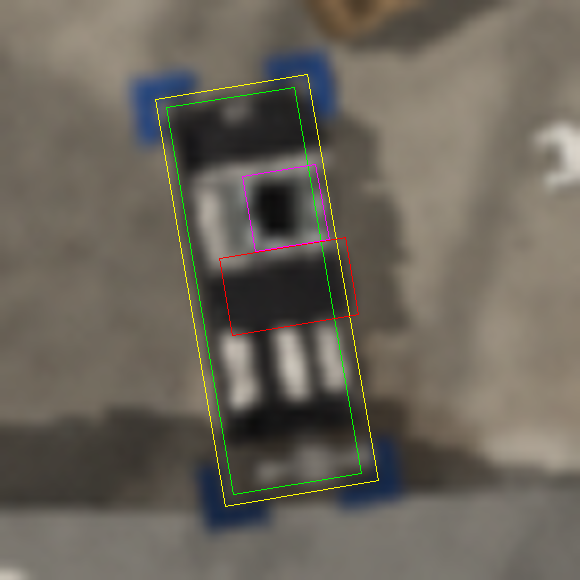

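The overlay of the ideal base outline (green), jaw top (red) and tube rim (magenta) matches the vice to about 1–2 mm and square, so the placing is good. On to the torch.

Request:
servo_tool(
  series="-1 .006 -.03 0 0 0 -.5; -1 .013 -.065 0 0 0 -1; -1 .02 -.1 0 0 0 -1.5; -1 .027 -.135 0 0 0 -2; -1 .034 -.17 0 0 0 -2.5; -1 .041 -.205 0 0 0 -3; -1 .048 -.24 0 0 0 -3.5; -1 .055 -.275 0 0 0 -4; -1 .061 -.3 0 0 0 -5; -1 .066 -.317 0 0 0 -5; -1 .066 -.317 0 0 0 -5; -1 .066 -.317 0 0 0 -5",
)

```text
time_s: 9.07
eef_pos: [0.4461, 0.3219, 0.2765]
eef_rot: [0.0, 0.979, 0.203, -0.0]
wrist_force: [0.3, -0.2, 0.4]
opening: 0.994
grasp_force: 0.0
```

```bash
python3 - <<'E'
from h import *
step([.443,.327,.13],down(23.8))
s=cam('scene'); p=proj(s,[[.443,.327,.164],[.443,.327,.07],[.443,.327,.28]]); print(p.round(1))
im=s['img'][170:310,205:345,::-1].copy(); im=cv2.resize(im,(560,560),interpolation=2)
cv2.polylines(im,[np.int32((p-[205,170]+.5)*4)],False,(0,0,255),1)
cv2.imwrite('pics/t1.png',im)
E
```

```text
shift [-0.0007 -0.006   0.1465] turn [ 0.03  0.04 -0.35]
[[267.9 252.2]
 [268.7 283.7]
 [266.7 210.2]]
```

View pics/t1.png

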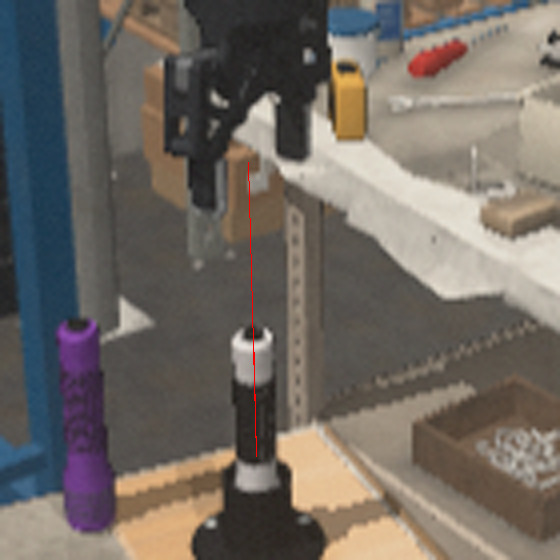

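The projected axis runs through the torch tail at (251,330) and its barrel; the open gripper is above it and clear of the purple torch. Descending.

Request:
servo_tool(
  series="-1 0 -.006 0 0 0 0; -1 0 -.006 .01 0 0 0; -1 0 -.006 .03 0 0 0; -1 0 -.006 .05 0 0 0; -1 0 -.006 .07 0 0 0; -1 0 -.006 .09 0 0 0; -1 0 -.006 .11 0 0 0; -1 0 -.006 .125 0 0 0; -1 0 -.006 .138 0 0 0; -1 0 -.006 .146 0 0 0; -1 0 -.006 .146 0 0 0; -1 0 -.006 .146 0 0 0",
)

```text
time_s: 10.12
eef_pos: [0.443, 0.3275, 0.1307]
eef_rot: [0.0, 0.979, 0.203, -0.0]
wrist_force: [0.3, 0.8, 0.2]
opening: 0.998
grasp_force: 0.0
```

Request:
servo_tool(
  series="0 0 0 0 0 0 0; .3 0 0 0 0 0 0; 1 0 0 0 0 0 0; 1 0 0 0 0 0 0; 1 0 0 0 0 0 0; 1 0 0 0 0 0 0; 1 0 0 0 0 0 0; 1 0 0 0 0 0 0; 1 0 0 0 0 0 0; 1 0 0 0 0 0 0",
)

```text
time_s: 10.95
eef_pos: [0.4436, 0.3277, 0.1315]
eef_rot: [0.0, 0.979, 0.203, 0.001]
wrist_force: [1.4, -4.6, 6.1]
opening: 0.292
grasp_force: 58.7
```

Request:
servo_tool(
  series="1 0 0 -.005 0 0 0; 1 0 0 -.015 0 0 0; 1 0 0 -.028 0 0 0; 1 0 0 -.041 0 0 0; 1 0 0 -.055 0 0 0; 1 0 0 -.07 0 0 0; 1 0 0 -.09 0 0 0; 1 0 0 -.11 0 0 0; 1 0 0 -.135 0 0 0; 1 0 0 -.16 0 0 0; 1 0 0 -.18 0 0 0; 1 0 0 -.18 0 0 0",
)

```text
time_s: 11.95
eef_pos: [0.4441, 0.3295, 0.3156]
eef_rot: [-0.002, 0.979, 0.204, 0.003]
wrist_force: [0.3, 0.7, -0.3]
opening: 0.287
grasp_force: 58.5
```

```bash
python3 - <<'E'
from h import *
o=ctrl.get_obs();print(o['eef_pos'],o['opening'],o['wrist_force'],o['q'])
s=cam('scene');P=pts(s); e=o['eef_pos']
M=(np.hypot(P[...,0]-e[0],P[...,1]-e[1])<.04)
for lo in np.arange(.14,.29,.015):
    q=P[M&(P[...,2]>lo)&(P[...,2]<lo+.015)]
    if len(q)>3: print(lo.round(3),len(q),np.median(q,0).round(4))
q=P[M&(P[...,2]>.1)]; print('lowest',np.sort(q[:,2])[:8].round(4))
save(s,'t2full')
cv2.imwrite('pics/t2.png',cv2.resize(s['img'][140:310,195:335,::-1],(480,583),interpolation=2))
E
```

```text
[0.44409881 0.32951993 0.31560839] 0.2870535259875928 [ 0.33204613  0.74473881 -0.30179614] [0.42274647 0.08191399 1.59722152 0.00175341 1.45530965 1.58325062]
0.185 24 [0.4338 0.3372 0.1969]
0.2 80 [0.4337 0.3382 0.2086]
0.215 76 [0.433  0.3375 0.2237]
0.23 80 [0.4354 0.3363 0.2364]
0.245 61 [0.4362 0.3373 0.2537]
0.26 56 [0.4358 0.3364 0.2672]
0.275 54 [0.4349 0.3367 0.281 ]
lowest [0.1934 0.1936 0.1944 0.1946 0.1948 0.1952 0.1954 0.1957]
```

View pics/t2.png

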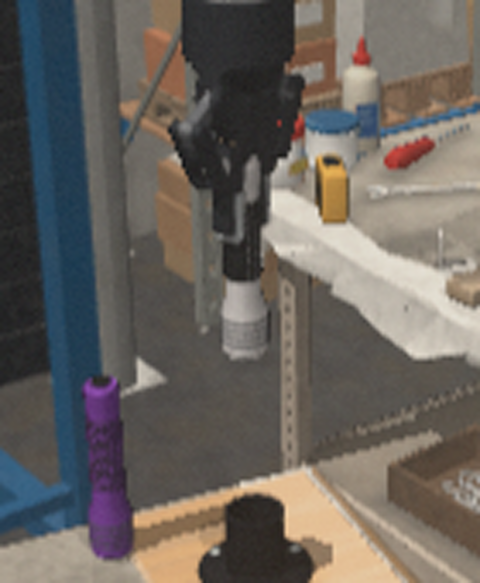

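The torch hangs vertical and coaxial with the tool, its lens at (245,350) clear of the stand. The stand and the purple torch have not moved.

```bash
python3 -c "
from h import *
step([.40,-.20,.33],down(-43))"
```

```text
shift [-0.2506  0.4679 -0.0187] turn [-0.21 -0.16 66.49]
```

Request:
servo_tool(
  series="1 -.005 .009 -.001 0 0 1; 1 -.014 .027 -.003 0 0 3; 1 -.027 .05 -.005 0 0 6; 1 -.04 .074 -.007 0 0 10; 1 -.053 .098 -.009 0 0 14; 1 -.066 .122 -.011 0 0 18; 1 -.079 .146 -.012 0 0 22; 1 -.092 .17 -.014 0 0 25; 1 -.105 .194 -.015 0 0 28; 1 -.117 .218 -.015 0 0 31; 1 -.124 .23 -.015 0 0 33; 1 -.124 .23 -.015 0 0 33",
)

```text
time_s: 13.0
eef_pos: [0.4194, 0.0653, 0.3238]
eef_rot: [0.0, 0.996, -0.086, -0.002]
wrist_force: [0.7, 0.0, -1.5]
opening: 0.29
grasp_force: 58.8
```

```bash
python3 -c "
from h import *
step([.40,-.20,.33],down(-43))"
```

```text
shift [ 0.0263  0.2647 -0.0061] turn [ 0.1   0.19 33.13]
```

Request:
servo_tool(
  series="1 .001 .009 0 0 0 1; 1 .003 .027 0 0 0 3; 1 .005 .05 -.001 0 0 6; 1 .007 .075 -.002 0 0 10; 1 .01 .1 -.003 0 0 14; 1 .012 .125 -.004 0 0 18; 1 .015 .15 -.005 0 0 22; 1 .018 .18 -.006 0 0 25; 1 .021 .21 -.006 0 0 28; 1 .024 .24 -.006 0 0 31; 1 .026 .258 -.006 0 0 33; 1 .026 .265 -.006 0 0 33",
)

```text
time_s: 14.0
eef_pos: [0.402, -0.1997, 0.3308]
eef_rot: [-0.0, 0.931, -0.364, -0.001]
wrist_force: [0.9, 0.1, -1.6]
opening: 0.291
grasp_force: 58.8
```

```bash
cat >>h.py <<'E'
T=np.array([.556,-.357,.06])
def aim(dist,phi=-43,L=.1185):
    p=np.radians(phi); s=.5**.5
    z=np.array([np.cos(p)*s,np.sin(p)*s,-s]); x=np.array([np.cos(p)*s,np.sin(p)*s,s]); return T-z*(dist+L), np.c_[x,np.cross(z,x),z]
E
python3 -c "
from h import *
p,r=aim(.2);print(p);step(p,r)"
```

```text
[ 0.39128927 -0.20340476  0.28521351]
shift [-0.0053  0.01    0.0456] turn [-0.1  45.11  0.28]
```

Request:
servo_tool(
  series="1 0 .001 0 0 2 0; 1 -.001 .002 .002 0 6 0; 1 -.001 .003 .004 0 11 0; 1 -.002 .004 .008 0 16 0; 1 -.003 .006 .012 0 21 0; 1 -.003 .007 .018 0 26 0; 1 -.004 .008 .024 0 31 0; 1 -.004 .009 .03 0 36 0; 1 -.005 .01 .036 0 41 0; 1 -.005 .01 .042 0 44 0; 1 -.005 .01 .046 0 45 0; 1 -.005 .01 .046 0 45 0",
)

```text
time_s: 15.0
eef_pos: [0.391, -0.1997, 0.2826]
eef_rot: [0.138, 0.862, -0.334, 0.355]
wrist_force: [-0.9, -0.1, -2.2]
opening: 0.29
grasp_force: 58.8
```

```bash
python3 - <<'E'
from h import *
o=ctrl.get_obs(); print(o['eef_pos'],o['q'],o['opening'])
p,r=aim(.1);step(p,r)
C=R.from_quat(o['eef_rot'][[1,2,3,0]]).as_matrix()
for n in('scene','top'):
    d=cam(n);P=pts(d); v=P-o['eef_pos']; t=v@C
    rr=np.hypot(t[...,0],t[...,1])
    for lo,hi in((.05,.08),(.09,.12),(.04,.16)):
        m=(rr<.03)&(t[...,2]>lo)&(t[...,2]<hi); 
        if m.sum()>3: print(n,lo,m.sum(),np.median(t[m],0).round(4),t[m].max(0).round(4))
    # tube rim
    m=(np.hypot(P[...,0]-T[0],P[...,1]-T[1])<.03)&(P[...,2]>.05)&(P[...,2]<.075)
    print(n,'tube',m.sum(),P[m].mean(0).round(4) if m.any() else '')
E
```

```text
[ 0.39100712 -0.19969044  0.28256516] [-0.74759854 -0.69762877  2.41147406  0.00903718  0.64654905  1.55829139] 0.29023766840209575
shift [0.0042 0.0033 0.1   ] turn [-0.43  0.24  0.42]
scene tube 0 
top 0.05 75 [ 0.0123 -0.0013  0.0695] [0.0218 0.0156 0.08  ]
top 0.09 66 [ 0.0153 -0.0017  0.1017] [0.0212 0.0178 0.1185]
top 0.04 201 [ 0.0133 -0.0011  0.0802] [0.0218 0.0178 0.1231]
top tube 38 [ 0.5535 -0.3553  0.0569]
```

Request:
servo_tool(
  series="1 0 0 .005 0 0 0; 1 .001 .001 .015 0 0 0; 1 .002 .001 .027 0 0 0; 1 .003 .002 .04 0 0 0; 1 .004 .003 .054 0 0 0; 1 .004 .003 .067 0 0 0; 1 .004 .003 .079 0 0 0; 1 .004 .003 .089 0 0 0; 1 .004 .003 .096 0 0 0; 1 .004 .003 .1 0 0 0; 1 .004 .003 .1 0 0 0; 1 .004 .003 .1 0 0 0",
)

```text
time_s: 16.1
eef_pos: [0.4445, -0.2541, 0.218]
eef_rot: [0.139, 0.861, -0.335, 0.356]
wrist_force: [-0.1, -0.6, -1.8]
opening: 0.288
grasp_force: 58.8
```

```bash
python3 - <<'E'
from h import *
o=ctrl.get_obs(); print(o['eef_pos'],o['opening'],o['dq'].round(3))
p,r=aim(.1);step(p,r)
C=R.from_quat(o['eef_rot'][[1,2,3,0]]).as_matrix(); d=cam('top')
t=(pts(d)-o['eef_pos'])@C; m=(np.hypot(t[...,0],t[...,1])<.03)&(t[...,2]>.04)&(t[...,2]<.16)
print(np.median(t[m],0).round(4),t[m].max(0).round(4)); Tt=(T-o['eef_pos'])@C; print('tube in tool',Tt)
cv2.imwrite('pics/f.png',cv2.resize(d['img'][200:310,360:500,::-1],(700,550),interpolation=2))
E
```

```text
[ 0.44447338 -0.25405286  0.2179882 ] 0.2877413089068276 [ 0.    -0.023  0.008 -0.001  0.002 -0.001]
shift [-0.0044 -0.0008  0.0005] turn [-0.33  0.05  0.33]
[ 0.012  -0.0012  0.0807] [0.0212 0.0192 0.1242]
tube in tool [-0.00421965  0.00048224  0.21904003]
```

View pics/f.png

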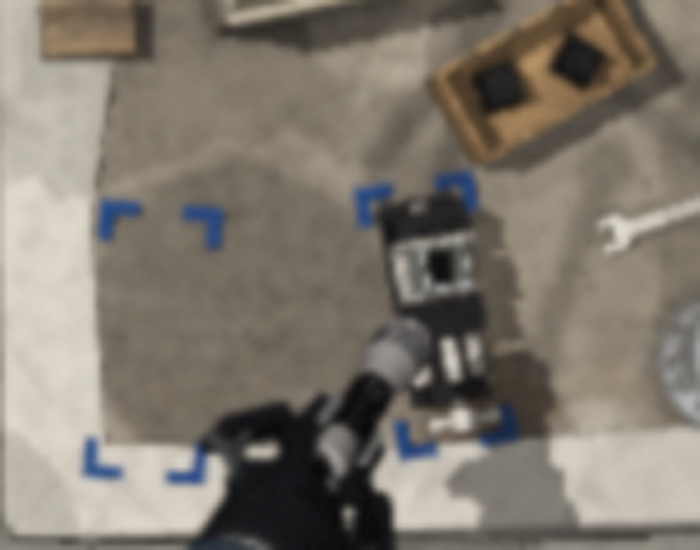

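The torch slants over the handle end at (400,345), pointing at the tube opening at (440,265), and clears the vice. I'll take out the remaining 4 mm offset and let it settle.

Request:
servo_tool(
  series="1 -.002 0 0 0 0 0; 1 -.004 -.001 0 -.3 0 .3; 1 -.004 -.001 0 -.3 0 .3; 1 -.004 -.001 0 -.3 0 .3; 1 -.004 -.001 0 -.3 0 .3; 1 -.004 -.001 0 -.3 0 .3; 1 -.004 -.001 0 -.3 0 .3; 1 -.004 -.001 0 -.3 0 .3; 1 -.004 -.001 0 -.3 0 .3; 1 -.004 -.001 0 -.3 0 .3; 1 -.004 -.001 0 -.3 0 .3; 1 -.004 -.001 0 -.3 0 .3",
)

```text
time_s: 17.15
eef_pos: [0.4428, -0.2513, 0.2152]
eef_rot: [0.14, 0.86, -0.338, 0.356]
wrist_force: [1.1, -0.5, -1.2]
opening: 0.288
grasp_force: 58.8
```

```bash
python3 - <<'E'
from h import *
o=ctrl.get_obs(); C=R.from_quat(o['eef_rot'][[1,2,3,0]]).as_matrix()
print('tube in tool',(T-o['eef_pos'])@C,'slant',np.degrees(np.arcsin(-C[2,2])),o['dq'].round(3),o['opening'])
Tt=(T-o['eef_pos'])@C
if np.hypot(Tt[0],Tt[1])<.003 and abs(o['dq']).max()<.05: print(ctrl.hand_in())
E
```

```text
tube in tool [-0.00025613  0.00022455  0.21927635] slant 45.003088055569826 [-0.    -0.001  0.001 -0.001 -0.     0.   ] 0.2880078999511419
the job is handed in; nothing more can be done
None
```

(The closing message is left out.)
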